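Find the full pin tin by hefting and hold it up

TASK

The inspection lamp is in the way over the tins on the rubber mat: swing it round by its knob until its head is over the middle of the round turntable, and leave it there. Then find by feel which of the three identical tins is the heaviest and finish holding that one up, upright and still in the gripper and at least 15 cm clear above the mat, ready for the operator to refill the feeder; the program ends while it is holding. The other two must be left standing on the mat, and the things lying about stay as they are.

Things in the scene. Friction and masses are not known exactly. Their poses are not given: they have to be found in the camera images.
- tin_u_mid (a point): One of three outwardly identical closed steel tins, a plain upright cylinder 56 mm in diameter and 90 mm tall (push-on lid of the same diameter on the top 20 mm). This point is its centre, half-way up, on its axis; z is the axis. They stand in a row on the mat, about 108 mm apart, in any order. They hold different amounts of small steel pins: each weighs between 0.15 and 0.8 kg and the heaviest is at least 0.2 kg heavier than either of the others.
- tin_v_mid (a point): One of three outwardly identical closed steel tins, a plain upright cylinder 56 mm in diameter and 90 mm tall (push-on lid of the same diameter on the top 20 mm). This point is its centre, half-way up, on its axis; z is the axis. They stand in a row on the mat, about 108 mm apart, in any order. They hold different amounts of small steel pins: each weighs between 0.15 and 0.8 kg and the heaviest is at least 0.2 kg heavier than either of the others.
- tin_w_mid (a point): One of three outwardly identical closed steel tins, a plain upright cylinder 56 mm in diameter and 90 mm tall (push-on lid of the same diameter on the top 20 mm). This point is its centre, half-way up, on its axis; z is the axis. They stand in a row on the mat, about 108 mm apart, in any order. They hold different amounts of small steel pins: each weighs between 0.15 and 0.8 kg and the heaviest is at least 0.2 kg heavier than either of the others.
- tin_u: The body of the tin with the centre point of the same name; origin at the centre of its underside, z up along its axis.
- tin_v: The body of the tin with the centre point of the same name; origin at the centre of its underside, z up along its axis.
- tin_w: The body of the tin with the centre point of the same name; origin at the centre of its underside, z up along its axis.
- lamp_arm (a joint): Turn of the inspection lamp's arm about its upright post, rad, between stops at -1.3 and 1.5. It grows as the head goes clockwise seen from above, that is, on the robot's side of the post, towards the robot's left (+y), away from the tins and towards the turntable. Stiff: it takes about 4 N sideways at the knob and the arm stays where it is left.
- lamp_pivot (a point): Centre of the lamp's pivot on top of its fixed post, 185 mm above the table; the arm turns about the vertical through it. The post is 26 mm thick with a round foot 100 mm in diameter.
- lamp_head (a point): Centre of the round lamp head (96 mm diameter, 28 mm thick, underside 163 mm above the table) at the end of the arm, 220 mm level from the pivot. It starts over the mat or its edge, in the way of the tins.
- lamp_knob (a point): Grip knob: an upright round peg, 22 mm diameter, standing 50 mm proud on the middle of the lamp head. This point is on its axis, 28 mm above the head's top and 22 mm below the knob's top, 221 mm above the table. Nothing else on the lamp rises above 202 mm.
- turntable_top (a point): Centre of the top of the round, flat, dark steel turntable, 130 mm diameter, 24 mm high, fixed to the table within the lamp head's sweep: the circle of the head's centre passes within about 25 mm of this point.
- mat: Fixed black rubber mat, 130 mm (its x) by 320 mm (its y), 3 mm thick, origin at the centre of its underside; the row of tins runs along its y.
- spanner: Loose open-ended spanner, 150 mm long, lying along the mat's edge nearest the robot, about 110 mm from the row of tins. Leave alone.
- bearing: Loose steel ring, 52 mm diameter, 15 mm high, lying by the mat on the robot's side. Leave alone.
- parts_bin: Loose black open bin, 160 x 110 x 60 mm, to the right of the mat. Leave alone.
- carton: Loose open cardboard box, 170 x 140 x 90 mm, on the left. Leave alone.
- oil_bottle: Loose white bottle, 52 mm diameter, 150 mm tall, behind the mat's right end. Leave alone.
- screwdriver: Loose screwdriver lying on the table, left of the mat. Leave alone.
Mind the look-alikes: they are no part of the job. Leave any purple or yellow look-alike of the tin_v alone.

How it is judged:
On the way, in this order (a step that is already met when the one before it is completed fails the run):
1. the lamp head is over the turntable and the lamp let go, with all tins still standing on the mat (horizontal distance between lamp_head and turntable_top below 0.045 m and velocity of joint lamp_arm between -0.05 and 0.05 rad/s and contact force between the fingers and lamp_arm below 0.5 N and height (world z) of each of tin_u_mid, tin_v_mid, tin_w_mid below 0.056 m), for 0.2 s.
2. a tin is lifted off the mat in the gripper (((height (world z) of tin_u_mid above 0.06 m and contact force between the fingers and tin_u above 2 N) or (height (world z) of tin_v_mid above 0.06 m and contact force between the fingers and tin_v above 2 N) or (height (world z) of tin_w_mid above 0.06 m and contact force between the fingers and tin_w above 2 N))), for 0.2 s.
At the end, for the whole second after the job is handed in: Heaviest tin gripped (over 2 N), centre above 185 mm, upright within 0.3 rad, still, touching no other thing; the other two standing at rest on the mat, untouched, each pressing under 5 N on it (so neither is the heaviest); lamp head still, within 45 mm of the turntable centre (horizontal distance between lamp_head and turntable_top below 0.045 m and velocity of joint lamp_arm between -0.05 and 0.05 rad/s and ((height (world z) of tin_u_mid above 0.185 m and angle between tin_u_mid's own z axis and vertical below 0.3 rad and contact force between the fingers and tin_u above 2 N and linear speed of tin_u below 0.04 m/s and contact force between tin_u and lamp_arm below 0.1 N and contact force between tin_u and tin_v below 0.1 N and contact force between tin_u and tin_w below 0.1 N and contact force between tin_u and spanner below 0.1 N and contact force between tin_u and bearing below 0.1 N and contact force between tin_u and parts_bin below 0.1 N and contact force between tin_u and carton below 0.1 N and contact force between tin_u and oil_bottle below 0.1 N and contact force between tin_u and screwdriver below 0.1 N and (height (world z) of tin_v_mid below 0.056 m and angle between tin_v_mid's own z axis and vertical below 0.15 rad and x of tin_v_mid in the frame of mat between -0.062 and 0.062 m and y of tin_v_mid in the frame of mat between -0.157 and 0.157 m and linear speed of tin_v below 0.02 m/s and contact force between each of the arm, the fingers and tin_v below 0.5 N and contact force between tin_v and mat between 0.5 and 5 N) and (height (world z) of tin_w_mid below 0.056 m and angle between tin_w_mid's own z axis and vertical below 0.15 rad and x of tin_w_mid in the frame of mat between -0.062 and 0.062 m and y of tin_w_mid in the frame of mat between -0.157 and 0.157 m and linear speed of tin_w below 0.02 m/s and contact force between each of the arm, the fingers and tin_w below 0.5 N and contact force between tin_w and mat between 0.5 and 5 N)) or (height (world z) of tin_v_mid above 0.185 m and angle between tin_v_mid's own z axis and vertical below 0.3 rad and contact force between the fingers and tin_v above 2 N and linear speed of tin_v below 0.04 m/s and contact force between tin_v and lamp_arm below 0.1 N and contact force between tin_v and tin_u below 0.1 N and contact force between tin_v and tin_w below 0.1 N and contact force between tin_v and spanner below 0.1 N and contact force between tin_v and bearing below 0.1 N and contact force between tin_v and parts_bin below 0.1 N and contact force between tin_v and carton below 0.1 N and contact force between tin_v and oil_bottle below 0.1 N and contact force between tin_v and screwdriver below 0.1 N and (height (world z) of tin_u_mid below 0.056 m and angle between tin_u_mid's own z axis and vertical below 0.15 rad and x of tin_u_mid in the frame of mat between -0.062 and 0.062 m and y of tin_u_mid in the frame of mat between -0.157 and 0.157 m and linear speed of tin_u below 0.02 m/s and contact force between each of the arm, the fingers and tin_u below 0.5 N and contact force between tin_u and mat between 0.5 and 5 N) and (height (world z) of tin_w_mid below 0.056 m and angle between tin_w_mid's own z axis and vertical below 0.15 rad and x of tin_w_mid in the frame of mat between -0.062 and 0.062 m and y of tin_w_mid in the frame of mat between -0.157 and 0.157 m and linear speed of tin_w below 0.02 m/s and contact force between each of the arm, the fingers and tin_w below 0.5 N and contact force between tin_w and mat between 0.5 and 5 N)) or (height (world z) of tin_w_mid above 0.185 m and angle between tin_w_mid's own z axis and vertical below 0.3 rad and contact force between the fingers and tin_w above 2 N and linear speed of tin_w below 0.04 m/s and contact force between tin_w and lamp_arm below 0.1 N and contact force between tin_w and tin_u below 0.1 N and contact force between tin_w and tin_v below 0.1 N and contact force between tin_w and spanner below 0.1 N and contact force between tin_w and bearing below 0.1 N and contact force between tin_w and parts_bin below 0.1 N and contact force between tin_w and carton below 0.1 N and contact force between tin_w and oil_bottle below 0.1 N and contact force between tin_w and screwdriver below 0.1 N and (height (world z) of tin_u_mid below 0.056 m and angle between tin_u_mid's own z axis and vertical below 0.15 rad and x of tin_u_mid in the frame of mat between -0.062 and 0.062 m and y of tin_u_mid in the frame of mat between -0.157 and 0.157 m and linear speed of tin_u below 0.02 m/s and contact force between each of the arm, the fingers and tin_u below 0.5 N and contact force between tin_u and mat between 0.5 and 5 N) and (height (world z) of tin_v_mid below 0.056 m and angle between tin_v_mid's own z axis and vertical below 0.15 rad and x of tin_v_mid in the frame of mat between -0.062 and 0.062 m and y of tin_v_mid in the frame of mat between -0.157 and 0.157 m and linear speed of tin_v below 0.02 m/s and contact force between each of the arm, the fingers and tin_v below 0.5 N and contact force between tin_v and mat between 0.5 and 5 N)))); the arm keeps its last pose, push and grip.
It fails at once if a tin is tipped over (angle between any of tin_u_mid, tin_v_mid, tin_w_mid's own z axis and vertical above 0.7 rad).
It fails at once if a loose bystander is moved by more than 30 mm (distance of any of spanner, bearing, parts_bin, carton, oil_bottle, screwdriver from where it was at the start of the episode above 0.03 m).
It also fails if it takes over 72 s, if anything falls off the work surface, if the arm or the gripper's body presses on something with over 40 N, if the wrist force passes 120 N, or if a joint passes its speed limit or range.

ROBOT

A 6-joint arm with a two-finger parallel gripper is mounted at the origin on the work surface. World frame = base frame: x ahead of the robot, y to its left, z up, the work surface at z = 0. Lengths are in m, angles in rad, forces in N, time in s.
With the tool pointing down it reaches from about 0.275 to 0.875 m from the base axis. Payload 12.5 kg.
Tool frame: the origin (TCP) lies at the very end of the fingers, on their centre line; the grasp point (between the pads) lies manip.hold_point_z behind it (manip.hold_point_z is the distance from the TCP to the grasp point, in m); z points along the fingers, y is the line along which they close (so a half turn about z gives the same grasp; the last joint's range is limited). The gripper opens to 85 mm and grips with 20 to 120 N. Pads are 22 mm wide; open, the fingers measure 114 mm over their backs; the gripper's body (76 mm by 85 mm) begins 54 mm behind the grasp point. The pads swing forward as they close: fully open they stand 13 mm farther back than shut.
Start: joints at [1.143, 0.351, 1.652, -0, 1.139, -0.085], TCP at [0.185, 0.518, 0.231] pointing down, gripper open.
Joint ranges: [-2.75, 2.75], [-0.79, 2.1], [0.01, 2.65], [-1.57, 4.71], [0.07, 3.14], [-2.87, 2.87]. Speed limits (rad/s): [2.22, 2.22, 2.79, 3.14, 3.14, 3.14].

INTERFACE

Orientations are given as [roll, pitch, yaw] about the fixed x, y, z axes, in that order (R = Rz(yaw) Ry(pitch) Rx(roll)).
In Python, from bench import manip, capture, camera_info gives the robot as it stands.
- The arm moves only by the tool move_arm, never from a script. Its argument "motion" is a list of rows, each an object with "travel": the shift along the tool's x, y, z in m, a list of three; "twist": the turn, a rotation vector about the tool's x, y, z in degrees, a list of three; "fingers": the opening, from 0 (shut) to 1 (fully open). A call has 1 to 5 rows; each row shifts and turns the commanded pose from where the row before left it, along the tool's axes as they then stand; what a row does not reach is not made up. A row lasts 1/12 s, in which the tool goes at most 41.7 mm and 7.16 degrees, less where a joint would pass 70% of its speed; a pose out of reach is approached as far as the arm can. A call is refused whole if a number of a shift passes 0.0417 or a number of a turn 7.16, either way. A call with a gripper value outside its range is refused whole. The fingers move at their own pace and stop on an object; the grip force is fixed at half the most. Time passes only in rows, so rows that do not move let the fingers close. It gives the time, the measured TCP pose, the force, the opening and the grip force at its end, in the units of the state.
- manip.sense(): the state, without advancing time (a new reading comes with each control period).
- capture(name): name is "scene" or "top" or "wrist"; returns the picture (400x640x3 uint8, blue, green, red); there is no depth.
- camera_info(name): a dict with "fx", "fy", "cx", "cy" (pixels), "T" (4x4, takes a point from camera to world coordinates). Camera axes: x right, y down, z forward; pixel columns grow to the right and rows downward; lengths in m; the calibration is good to about 2 mm. A picture is of the moment at which its call begins: read the wrist's pose just before it. camera_info takes no time and is no camera call; for the wrist camera it gives the pose at the moment of the call.
- manip.job_done(): hands the job in; it is judged then, once.
The state is a dict: "time_s": time; "joints": joint angles; "joint_velocities": joint speeds; "joint_efforts": joint torques, N m; "tool_pos": TCP position; "eef_rot": TCP orientation; "ft_force": force on the tool from outside, world axes, zero at the start; "ft_torque": the same for the moment, N m; "finger_gap": opening from 0.0 (shut) to 1.0 (fully open); "gripper_force": force on a finger pad.
Only numpy, scipy, OpenCV 4.12 (cv2) and the standard library are available. Lean on these libraries where they do the work, as an engineer would, in place of code of your own. Each camera call takes 0.05 s, during which the arm holds its last target. There are 200 camera calls.

## Working session

There is one attempt and no reset: what is moved stays moved. The work goes in short steps, Python scripts to look and compute and a tool call to move; the robot and the scene stay as the last step left them, time stands still between calls to the robot, and variables do not carry over. Pictures are saved under pics/ and viewed, at most 10 in all, crops included, and the job is handed in when it is done.

Besides the shell and the picture viewer there is one more tool, called by a JSON object that holds its "api" and its "payload", one argument or row to a line. move_arm: Moves the arm, as the interface text tells. Its arguments: {"type":"object","properties":{"motion":{"type":"array"}},"required":["motion"]}

```bash
mkdir -p pics; cat > h.py <<'E'
import numpy as np, cv2
from bench import manip, capture, camera_info
def ray(name,u,v,z):
    c=camera_info(name);T=np.array(c["T"])
    d=T[:3,:3]@np.array([(u-c["cx"])/c["fx"],(v-c["cy"])/c["fy"],1]);o=T[:3,3]
    return (o+d*(z-o[2])/d[2]).round(4)
def proj(name,p):
    c=camera_info(name);T=np.array(c["T"]);q=T[:3,:3].T@(np.array(p)-T[:3,3])
    return round(c["fx"]*q[0]/q[2]+c["cx"],1),round(c["fy"]*q[1]/q[2]+c["cy"],1)
E
python3 - <<'E'
from h import *
for n in("scene","top"):
    cv2.imwrite(f"pics/{n}0.png",capture(n)); print(n,np.array(camera_info(n)["T"]).round(3).tolist(),camera_info(n)["fx"])
print(manip.sense(),manip.hold_point_z)
E
```

```text
scene [[-0.105, 0.578, -0.809, 1.694], [0.994, 0.042, -0.099, 0.128], [-0.023, -0.815, -0.579, 0.972], [0.0, 0.0, 0.0, 1.0]] 425.71030437715
top [[-0.011, -0.998, 0.069, 0.483], [-1.0, 0.011, -0.001, -0.004], [0.0, -0.069, -0.998, 1.37], [0.0, 0.0, 0.0, 1.0]] 439.67576877116426
{'time_s': 0.1, 'joints': array([ 1.14338863e+00,  3.51220259e-01,  1.65231823e+00, -1.93533664e-05,
        1.13908786e+00, -8.45818288e-02]), 'joint_velocities': array([-0.00016967, -0.00046156, -0.00193476,  0.00086797, -0.00153154,
       -0.00061987]), 'joint_efforts': array([ 1.62954228e-03, -5.06832254e+01, -2.91875088e+01, -3.29701936e-05,
        2.71092402e-03, -9.45965269e-06]), 'tool_pos': array([0.18473841, 0.51775277, 0.2308074 ]), 'eef_rot': array([-3.14056117e+00, -6.98212795e-05,  2.79877486e+00]), 'ft_force': array([-0.26056953,  0.0091028 ,  0.04251773]), 'ft_torque': array([-0.01813228,  0.0074727 , -0.03473913]), 'gripper_force': 0.0, 'finger_gap': 1.0004508344105998} 0.0187
```

View pics/top0.png

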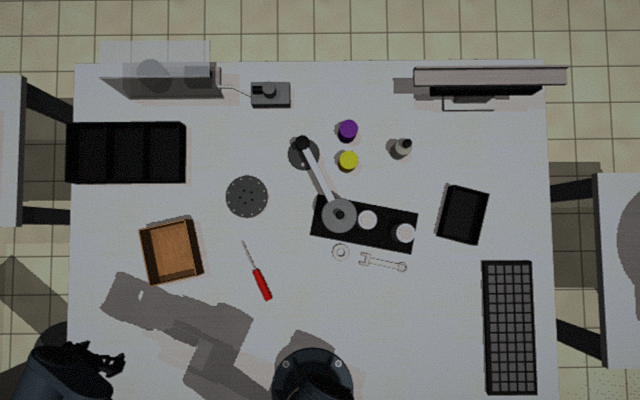

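View pics/scene0.png

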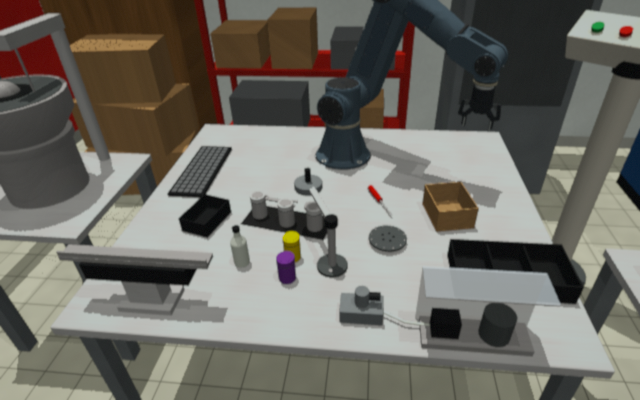

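The top view shows the lamp head and knob at (339,214), the pivot at (303,143) and the turntable at (247,196). The mat tins are at (368,219), (405,232) and one under the head near (331,206). 

Things that could be mistaken for a tin: purple (347,130), yellow (348,160), bottle (401,148) and bearing (340,252). For the turntable: the lamp foot (303,155). I choose the three light-grey tins on the black mat, and the dark peg on the head as the knob. Next I measure them and check in a close crop.

```bash
python3 - <<'E'
from h import *
im=cv2.imread("pics/top0.png"); x0,y0=215,110
crop=cv2.resize(im[y0:y0+165,x0:x0+220],None,fx=3.6,fy=3.6,interpolation=cv2.INTER_CUBIC)
cv2.imwrite("pics/crop0.png",crop)
hsv=cv2.cvtColor(im,cv2.COLOR_BGR2HSV);V=hsv[...,2]
def comps(m,x,y,w,h,amin):
    s=np.zeros_like(m);s[y:y+h,x:x+w]=m[y:y+h,x:x+w]
    n,l,st,c=cv2.connectedComponentsWithStats(s)
    for i in range(1,n):
        if st[i,4]>=amin: print(st[i].tolist(),c[i].round(1))
print("mat white");comps(((V>170)*255).astype(np.uint8),352,205,70,40,40)
print("turntable");comps(((V<110)*255).astype(np.uint8),220,168,55,58,300)
print("dark mat");comps(((V<45)*255).astype(np.uint8),305,190,118,70,30)
print("knob");comps(((V<75)*255).astype(np.uint8),328,203,22,22,15)
print("pivot");comps(((V<45)*255).astype(np.uint8),290,130,30,35,15)
for n,u,v,z in[("tt",247,196,.024),("knob",339,213.5,.243),("piv",302,143,.2),("t1",368,219,.093),("t2",405,232,.093)]:print(n,ray("top",u,v,z))
E
```

```text
mat white
turntable
[226, 175, 42, 43, 1406] [246.4 196.3]
dark mat
[310, 194, 108, 60, 2514] [368.3 226.7]
[335, 210, 9, 9, 60] [339.4 214.2]
knob
[333, 208, 12, 12, 99] [338.5 213.6]
pivot
[291, 136, 19, 29, 270] [300.9 146.6]
tt [0.5855 0.1943 0.024 ]
knob [ 0.5213 -0.0737  0.243 ]
piv [0.7135 0.0203 0.2   ]
t1 [ 0.5095 -0.1669  0.093 ]
t2 [ 0.4707 -0.2733  0.093 ]
```

View pics/crop0.png

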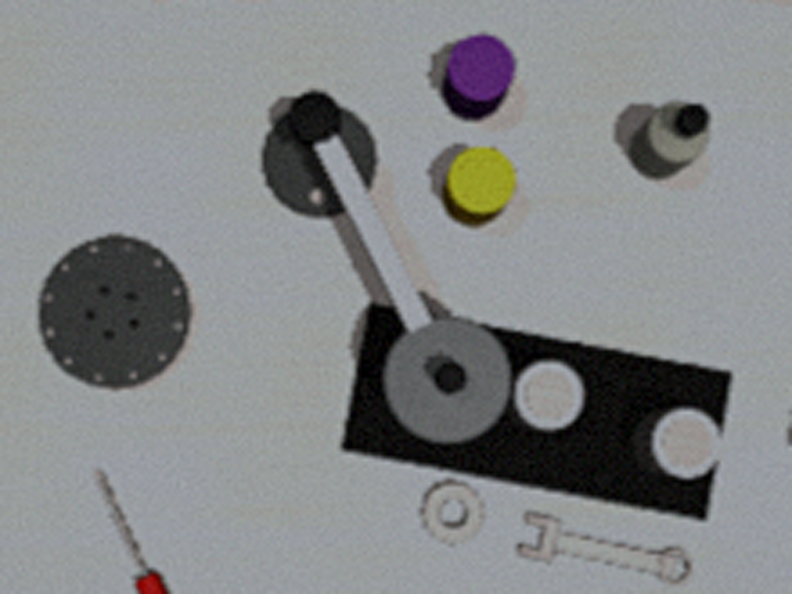

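The crop confirms the choice: knob at crop (450,377), i.e. pixel (340,214.7); pivot (302.5,142.5); turntable (247,196). The tins are light grey on the mat at (367.5,220) and (405.3,232.8), with the third hidden under the head. The swing is about 79° clockwise. I raise the arm and go over the knob.

{"api": "move_arm", "payload": {
  "motion": [
    {"travel":[0,0,-0.04],"twist":[0,0,0],"fingers":1},
    {"travel":[0,0,-0.04],"twist":[0,0,0],"fingers":1},
    {"travel":[-0.0256,-0.0224,0],"twist":[0,0,0],"fingers":1},
    {"travel":[-0.0256,-0.0224,0],"twist":[0,0,0],"fingers":1},
    {"travel":[-0.0256,-0.0224,0],"twist":[0,0,0],"fingers":1}
  ]
}}

```text
time_s: 0.52
tool_pos: [0.2347, 0.4278, 0.3114]
eef_rot: [3.141, 0.0, 2.8]
ft_force: [1.7, -0.1, 0.5]
finger_gap: 1.001
gripper_force: 0.0
```

{"api": "move_arm", "payload": {
  "motion": [
    {"travel":[-0.0256,-0.0224,0],"twist":[0,0,0],"fingers":1},
    {"travel":[-0.0256,-0.0224,0],"twist":[0,0,0],"fingers":1},
    {"travel":[-0.0256,-0.0224,0],"twist":[0,0,0],"fingers":1},
    {"travel":[-0.0256,-0.0224,0],"twist":[0,0,0],"fingers":1},
    {"travel":[-0.0256,-0.0224,0],"twist":[0,0,0],"fingers":1}
  ]
}}

```text
time_s: 0.93
tool_pos: [0.3178, 0.2788, 0.3112]
eef_rot: [-3.141, -0.0, 2.799]
ft_force: [0.8, 1.1, 0.1]
finger_gap: 0.998
gripper_force: 0.0
```

{"api": "move_arm", "payload": {
  "motion": [
    {"travel":[-0.0256,-0.0224,0],"twist":[0,0,0],"fingers":1},
    {"travel":[-0.0256,-0.0224,0],"twist":[0,0,0],"fingers":1},
    {"travel":[-0.0256,-0.0224,0],"twist":[0,0,0],"fingers":1},
    {"travel":[-0.0256,-0.0224,0],"twist":[0,0,0],"fingers":1},
    {"travel":[-0.0256,-0.0224,0],"twist":[0,0,0],"fingers":1}
  ]
}}

```text
time_s: 1.35
tool_pos: [0.4007, 0.1302, 0.3112]
eef_rot: [-3.142, -0.0, 2.799]
ft_force: [0.4, 0.7, -0.7]
finger_gap: 1.006
gripper_force: 0.0
```

{"api": "move_arm", "payload": {
  "motion": [
    {"travel":[-0.0256,-0.0224,0],"twist":[0,0,0],"fingers":1},
    {"travel":[-0.0256,-0.0224,0],"twist":[0,0,0],"fingers":1},
    {"travel":[-0.0256,-0.0224,0],"twist":[0,0,0],"fingers":1},
    {"travel":[-0.0256,-0.0224,0],"twist":[0,0,0],"fingers":1},
    {"travel":[0,0,0],"twist":[0,0,-5.7],"fingers":1}
  ]
}}

```text
time_s: 1.77
tool_pos: [0.4685, 0.0091, 0.3108]
eef_rot: [-3.141, 0.0, 2.894]
ft_force: [0.6, -0.4, -0.8]
finger_gap: 1.0
gripper_force: 0.0
```

{"api": "move_arm", "payload": {
  "motion": [
    {"travel":[0,0,0],"twist":[0,0,-5.7],"fingers":1},
    {"travel":[0,0,0],"twist":[0,0,-5.7],"fingers":1},
    {"travel":[0,0,0],"twist":[0,0,-5.7],"fingers":1},
    {"travel":[0,0,0],"twist":[0,0,-5.7],"fingers":1},
    {"travel":[0,0,0],"twist":[0,0,0],"fingers":1}
  ]
}}

```text
time_s: 2.18
tool_pos: [0.4666, 0.0131, 0.311]
eef_rot: [3.141, -0.001, -2.983]
ft_force: [-0.1, 0.1, 0.0]
finger_gap: 1.0
gripper_force: 0.0
```

```bash
python3 - <<'E'
from h import *
s=manip.sense();print(s["time_s"],s["tool_pos"],np.degrees(s["eef_rot"]),s["joints"])
print(np.array(camera_info("wrist")["T"]).round(3).tolist(),camera_info("wrist")["fx"])
cv2.imwrite("pics/w1.png",capture("wrist"))
for p in [(.5178,-.076,.243),(.5178,-.076,.193)]:print(proj("wrist",p))
E
```

```text
2.1833 [0.46657655 0.01305697 0.31102553] [ 1.79992590e+02 -3.44606445e-02 -1.70889918e+02] [-7.18046362e-02  1.18719082e-01  1.74810125e+00 -1.22222284e-05
  1.27538741e+00 -1.80159830e+00]
[[-0.157, 0.939, 0.305, 0.389], [0.988, 0.15, 0.049, -0.0], [0.0, 0.309, -0.951, 0.453], [0.0, 0.0, 0.0, 1.0]] 296.57841609910594
(np.float64(200.8), np.float64(258.6))
(np.float64(220.9), np.float64(232.9))
```

View pics/w1.png

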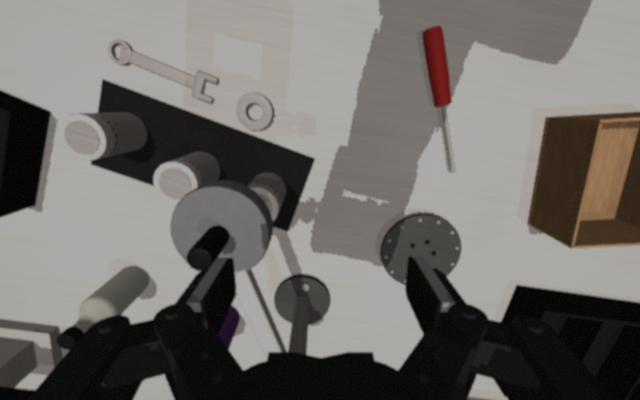

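The wrist view shows the knob top at about (204,254), near the predicted (201,259), so the estimate is good to about 3 mm. The third tin peeks out at (268,190), and the turntable is at (421,247). I finish the approach, descend and cage the knob.

{"api": "move_arm", "payload": {
  "motion": [
    {"travel":[-0.0121,-0.032,0],"twist":[0,0,0],"fingers":1},
    {"travel":[-0.0121,-0.032,0],"twist":[0,0,0],"fingers":1},
    {"travel":[-0.0121,-0.032,0],"twist":[0,0,0],"fingers":1},
    {"travel":[0,0,0],"twist":[0,0,-5.5],"fingers":1},
    {"travel":[0,0,0],"twist":[0,0,-5.5],"fingers":1}
  ]
}}

```text
time_s: 2.65
tool_pos: [0.5178, -0.0776, 0.3107]
eef_rot: [3.141, -0.001, -2.797]
ft_force: [-0.5, 0.1, 0.7]
finger_gap: 1.0
gripper_force: 0.0
```

{"api": "move_arm", "payload": {
  "motion": [
    {"travel":[0,0,0],"twist":[0,0,-5.5],"fingers":1},
    {"travel":[0,0,0.026],"twist":[0,0,0],"fingers":1},
    {"travel":[0,0,0.026],"twist":[0,0,0],"fingers":1},
    {"travel":[0,0,0.026],"twist":[0,0,0],"fingers":1},
    {"travel":[0,0,0.026],"twist":[0,0,0],"fingers":1}
  ]
}}

```text
time_s: 3.07
tool_pos: [0.5172, -0.0761, 0.2061]
eef_rot: [-3.142, 0.0, -2.703]
ft_force: [0.2, -0.2, -0.9]
finger_gap: 1.004
gripper_force: 0.0
```

{"api": "move_arm", "payload": {
  "motion": [
    {"travel":[0,0,0],"twist":[0,0,0],"fingers":0.42},
    {"travel":[0,0,0],"twist":[0,0,0],"fingers":0.42},
    {"travel":[0,0,0],"twist":[0,0,0],"fingers":0.42},
    {"travel":[0,0,0],"twist":[0,0,0],"fingers":0.42},
    {"travel":[0,0,0],"twist":[0,0,0],"fingers":0.42}
  ]
}}

```text
time_s: 3.48
tool_pos: [0.518, -0.0763, 0.2087]
eef_rot: [-3.14, 0.002, -2.7]
ft_force: [-0.5, 0.5, 0.8]
finger_gap: 0.418
gripper_force: 0.0
```

```bash
python3 - <<'E'
from h import *
s=manip.sense();print(s["time_s"],s["tool_pos"],np.degrees(s["eef_rot"]),s["ft_force"],s["finger_gap"])
cv2.imwrite("pics/w2.png",cv2.resize(capture("wrist")[200:400,150:490],None,fx=1.5,fy=1.5))
print(proj("wrist",(.518,-.076,.243)),proj("wrist",s["tool_pos"]))
E
```

```text
3.4833 [ 0.51801648 -0.07632974  0.20874732] [-1.79913742e+02  1.05781628e-01 -1.54672900e+02] [-0.50153579  0.48715733  0.75597832] 0.4181584134501138
(np.float64(323.5), np.float64(300.1)) (np.float64(322.3), np.float64(260.0))
```

View pics/w2.png

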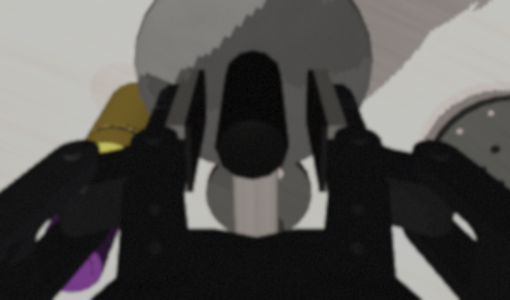

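The knob is centred between the pads at crop (250,130). I sweep it along the arc, clockwise, 16 rows of about 5°.

{"api": "move_arm", "payload": {
  "motion": [
    {"travel":[-0.0008,0.0193,0],"twist":[0,0,5.05],"fingers":0.42},
    {"travel":[-0.0008,0.0193,0],"twist":[0,0,5.05],"fingers":0.42},
    {"travel":[-0.0008,0.0193,0],"twist":[0,0,5.05],"fingers":0.42},
    {"travel":[-0.0008,0.0193,0],"twist":[0,0,5.05],"fingers":0.42},
    {"travel":[0,0,0],"twist":[0,0,0],"fingers":0.42}
  ]
}}

```text
time_s: 3.95
tool_pos: [0.4968, -0.0002, 0.2081]
eef_rot: [3.142, 0.001, -3.054]
ft_force: [0.2, -1.3, 0.0]
finger_gap: 0.419
gripper_force: 0.0
```

```bash
python3 - <<'E'
from h import *
s=manip.sense();print(s["time_s"],s["tool_pos"],np.degrees(s["eef_rot"]),s["ft_force"],s["finger_gap"])
p=s["tool_pos"][:2];P=np.array([.715,.019]);d=p-P;print(np.hypot(*d),np.degrees(np.arctan2(d[1],d[0])))
E
```

```text
3.95 [ 4.96787993e-01 -2.06054870e-04  2.08134171e-01] [ 1.79996092e+02  6.84461422e-02 -1.75007054e+02] [ 0.15991537 -1.33776503  0.03442772] 0.41873628175797845
0.21905559259847537 -174.97004100439992
```

{"api": "move_arm", "payload": {
  "motion": [
    {"travel":[-0.0008,0.0193,0],"twist":[0,0,5.03],"fingers":0.42},
    {"travel":[-0.0008,0.0193,0],"twist":[0,0,5.03],"fingers":0.42},
    {"travel":[-0.0008,0.0193,0],"twist":[0,0,5.03],"fingers":0.42},
    {"travel":[-0.0008,0.0193,0],"twist":[0,0,5.03],"fingers":0.42},
    {"travel":[-0.0008,0.0193,0],"twist":[0,0,5.03],"fingers":0.42}
  ]
}}

```text
time_s: 4.37
tool_pos: [0.5091, 0.0927, 0.2078]
eef_rot: [-3.14, 0.0, 2.791]
ft_force: [0.3, -5.7, 2.3]
finger_gap: 0.419
gripper_force: 2.5
```

{"api": "move_arm", "payload": {
  "motion": [
    {"travel":[-0.0008,0.0193,0],"twist":[0,0,5.03],"fingers":0.42},
    {"travel":[-0.0008,0.0193,0],"twist":[0,0,5.03],"fingers":0.42},
    {"travel":[-0.0008,0.0193,0],"twist":[0,0,5.03],"fingers":0.42},
    {"travel":[-0.0008,0.0193,0],"twist":[0,0,5.03],"fingers":0.42},
    {"travel":[0,0,0],"twist":[0,0,0],"fingers":0.42}
  ]
}}

```text
time_s: 4.78
tool_pos: [0.549, 0.1608, 0.2076]
eef_rot: [3.14, 0.001, 2.442]
ft_force: [0.4, -0.6, 0.0]
finger_gap: 0.416
gripper_force: 0.0
```

```bash
python3 - <<'E'
from h import *
s=manip.sense();print(s["time_s"],s["tool_pos"],np.degrees(s["eef_rot"]),s["ft_force"],s["finger_gap"])
p=s["tool_pos"][:2];P=np.array([.715,.019]);d=p-P;print(np.hypot(*d),np.degrees(np.arctan2(d[1],d[0])))
E
```

```text
4.7833 [0.54895827 0.16080441 0.20755341] [1.79937267e+02 3.10893420e-02 1.39891247e+02] [ 0.4487639  -0.59703471  0.01736588] 0.41645669841547345
0.21835371705830858 139.50172086170915
```

{"api": "move_arm", "payload": {
  "motion": [
    {"travel":[-0.0008,0.0188,0],"twist":[0,0,4.9],"fingers":0.42},
    {"travel":[-0.0008,0.0188,0],"twist":[0,0,4.9],"fingers":0.42},
    {"travel":[-0.0008,0.0188,0],"twist":[0,0,4.9],"fingers":0.42},
    {"travel":[0,0,0],"twist":[0,0,0],"fingers":0.42},
    {"travel":[0,-0.005,0],"twist":[0,0,0],"fingers":0.6}
  ]
}}

```text
time_s: 5.2
tool_pos: [0.585, 0.1941, 0.207]
eef_rot: [3.141, 0.0, 2.191]
ft_force: [-0.7, 0.2, -0.7]
finger_gap: 0.549
gripper_force: 0.0
```

{"api": "move_arm", "payload": {
  "motion": [
    {"travel":[0,0,0],"twist":[0,0,0],"fingers":1},
    {"travel":[0,0,0],"twist":[0,0,0],"fingers":1},
    {"travel":[0,0,0],"twist":[0,0,0],"fingers":1},
    {"travel":[0,0,-0.025],"twist":[0,0,0],"fingers":1},
    {"travel":[0,0,-0.025],"twist":[0,0,0],"fingers":1}
  ]
}}

```text
time_s: 5.62
tool_pos: [0.5839, 0.1943, 0.257]
eef_rot: [-3.139, -0.001, 2.186]
ft_force: [0.2, 0.2, 0.1]
finger_gap: 0.997
gripper_force: 0.0
```

{"api": "move_arm", "payload": {
  "motion": [
    {"travel":[0,0,-0.04],"twist":[0,0,0],"fingers":1},
    {"travel":[0,0,-0.04],"twist":[0,0,0],"fingers":1},
    {"travel":[0,0,-0.04],"twist":[0,0,0],"fingers":1},
    {"travel":[0,0,0],"twist":[0,0,0],"fingers":1},
    {"travel":[0,0,0],"twist":[0,0,0],"fingers":1}
  ]
}}

```text
time_s: 6.03
tool_pos: [0.5851, 0.1947, 0.3798]
eef_rot: [3.137, 0.002, 2.186]
ft_force: [-0.8, -0.8, -0.6]
finger_gap: 0.999
gripper_force: 0.0
```

```bash
python3 - <<'E'
from h import *
s=manip.sense();print(s["time_s"],s["tool_pos"],np.degrees(s["eef_rot"]),s["ft_force"],s["finger_gap"])
im=capture("top");cv2.imwrite("pics/top2.png",im)
cv2.imwrite("pics/crop2.png",cv2.resize(im[110:275,215:435],None,fx=3.6,fy=3.6,interpolation=cv2.INTER_CUBIC))
E
```

```text
6.0333 [0.58514122 0.19469956 0.37976139] [1.79745199e+02 1.00072048e-01 1.25256594e+02] [-0.81133608 -0.80094372 -0.56572622] 0.9990730801152666
```

View pics/crop2.png

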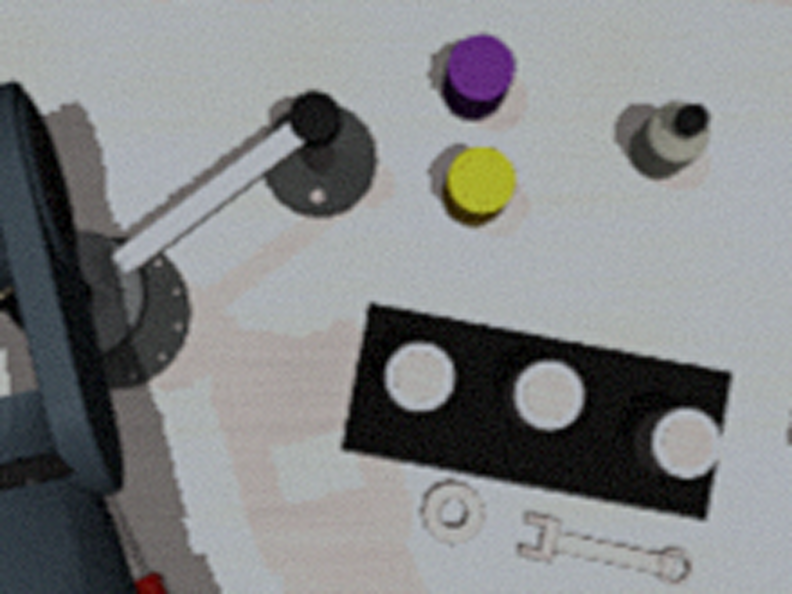

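The lamp now points at the turntable; its head is partly hidden by the arm, near crop (82,290). All three tins stand on the mat at crop (419,377), (549,396) and (685,443). I measure them.

```bash
python3 - <<'E'
from h import *
im=cv2.GaussianBlur(cv2.imread("pics/top2.png"),(3,3),0);V=cv2.cvtColor(im,cv2.COLOR_BGR2HSV)[...,2]
dark=((V<60)*255).astype(np.uint8);s=np.zeros_like(dark);s[190:258,308:422]=dark[190:258,308:422]
cs,_=cv2.findContours(s,cv2.RETR_EXTERNAL,cv2.CHAIN_APPROX_NONE);c=max(cs,key=cv2.contourArea)
r=cv2.minAreaRect(c);b=cv2.boxPoints(r);print("mat",[ray("top",*q,.003)[:2].tolist() for q in b],ray("top",*r[0],.003))
for u,v in[(331.4,214.7),(367.5,220),(405.3,233)]:
    m=np.zeros_like(V);cv2.circle(m,(int(u),int(v)),11,255,-1)
    m=((V>110)&(m>0)).astype(np.uint8);M=cv2.moments(m,True);u,v=M["m10"]/M["m00"],M["m01"]/M["m00"]
    print((round(u,1),round(v,1)),M["m00"],ray("top",u,v,.093))
for u,v in[(339.8,252.2)]:print("bearing",ray("top",u,v,.015))
print("spanner end",ray("top",362,259,.005),ray("top",402,267,.005))
E
```

```text
mat [[0.4668, 0.003], [0.5905, -0.0223], [0.5266, -0.3332], [0.4037, -0.306]] [ 0.4967 -0.1648  0.003 ]
(331.2, 214.2) 281.0 [ 0.5245 -0.0602  0.093 ]
(367.0, 219.3) 283.0 [ 0.5086 -0.1639  0.093 ]
(405.7, 232.8) 298.0 [ 0.4683 -0.2752  0.093 ]
bearing [ 0.4105 -0.0885  0.015 ]
spanner end [ 0.3884 -0.1572  0.005 ] [ 0.3626 -0.2799  0.005 ]
```

Tins: A (0.525,-0.060), B (0.509,-0.164), C (0.468,-0.275). I grip them across the row with yaw 78.5°, going over A first.

{"api": "move_arm", "payload": {
  "motion": [
    {"travel":[-0.0247,-0.0281,0],"twist":[0,0,0],"fingers":1},
    {"travel":[-0.0247,-0.0281,0],"twist":[0,0,0],"fingers":1},
    {"travel":[-0.0247,-0.0281,0],"twist":[0,0,0],"fingers":1},
    {"travel":[-0.0247,-0.0281,0],"twist":[0,0,0],"fingers":1},
    {"travel":[-0.0247,-0.0281,0],"twist":[0,0,0],"fingers":1}
  ]
}}

```text
time_s: 6.5
tool_pos: [0.5398, 0.0114, 0.3755]
eef_rot: [-3.139, -0.002, 2.186]
ft_force: [0.7, 0.9, -0.4]
finger_gap: 1.003
gripper_force: 0.0
```

{"api": "move_arm", "payload": {
  "motion": [
    {"travel":[-0.0247,-0.0281,0],"twist":[0,0,0],"fingers":1},
    {"travel":[-0.0247,-0.0281,0],"twist":[0,0,0],"fingers":1},
    {"travel":[0,0,0.025],"twist":[0,0,6.7],"fingers":1},
    {"travel":[0,0,0.025],"twist":[0,0,6.7],"fingers":1},
    {"travel":[0,0,0.025],"twist":[0,0,6.7],"fingers":1}
  ]
}}

```text
time_s: 6.92
tool_pos: [0.5226, -0.0605, 0.2999]
eef_rot: [-3.14, -0.001, 1.828]
ft_force: [0.9, -0.4, -0.3]
finger_gap: 1.001
gripper_force: 0.0
```

{"api": "move_arm", "payload": {
  "motion": [
    {"travel":[0,0,0.025],"twist":[0,0,6.7],"fingers":1},
    {"travel":[0,0,0.025],"twist":[0,0,6.7],"fingers":1},
    {"travel":[0,0,0.025],"twist":[0,0,6.7],"fingers":1},
    {"travel":[0,0,0.025],"twist":[0,0,6.7],"fingers":1},
    {"travel":[0,0,0],"twist":[0,0,0],"fingers":1}
  ]
}}

```text
time_s: 7.33
tool_pos: [0.5204, -0.0593, 0.1967]
eef_rot: [-3.132, 0.0, 1.362]
ft_force: [-0.9, 0.8, 0.6]
finger_gap: 1.003
gripper_force: 0.0
```

```bash
cat >> h.py <<'E'
def todo(goal,yaw):
    "tool-axes shift and z twist (deg) from the present pose to goal at yaw (deg)"
    s=manip.sense();y=s["eef_rot"][2];d=np.array(goal)-s["tool_pos"]
    x=[np.cos(y),np.sin(y)];w=[np.sin(y),-np.cos(y)]
    t=-(yaw-np.degrees(y)+180)%360-180 if False else -(((yaw-np.degrees(y))+180)%360-180)
    print("t",round(s["time_s"],2),"pos",s["tool_pos"].round(4),"rpy",np.degrees(s["eef_rot"]).round(1),"travel",np.round([d[:2]@x,d[:2]@w,-d[2]],4),"twist",round(t,1),"F",s["ft_force"].round(2),"gap",round(s["finger_gap"],3))
E
python3 - <<'E'
from h import *
todo((.5245,-.0602,.032),78.5)
a=capture("wrist");cv2.imwrite("pics/w3.png",a)
for p in [(.5245,-.0602,.093),(.5086,-.1639,.093),(.4683,-.2752,.093)]:print(proj("wrist",p))
E
```

```text
t 7.33 pos [ 0.5204 -0.0593  0.1967] rpy [-179.4    0.    78. ] travel [-0.      0.0042  0.1647] twist -0.5 F [-0.93  0.8   0.65] gap 1.003
(np.float64(323.0), np.float64(200.1))
(np.float64(328.1), np.float64(301.1))
(np.float64(311.9), np.float64(390.2))
```

View pics/w3.png

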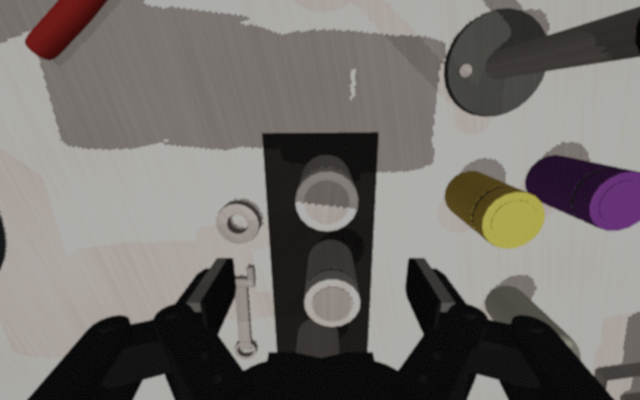

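Tin A's lid is at (327,203), about 3 mm to +x of the prediction. I correct for that, descend, grip and lift A slightly to weigh it.

{"api": "move_arm", "payload": {
  "motion": [
    {"travel":[0,0.006,0.033],"twist":[0,0,0],"fingers":1},
    {"travel":[0,0,0.033],"twist":[0,0,0],"fingers":1},
    {"travel":[0,0,0.033],"twist":[0,0,0],"fingers":1},
    {"travel":[0,0,0.033],"twist":[0,0,0],"fingers":1},
    {"travel":[0,0,0.033],"twist":[0,0,0],"fingers":1}
  ]
}}

```text
time_s: 7.8
tool_pos: [0.5302, -0.0612, 0.0372]
eef_rot: [3.14, 0.0, 1.372]
ft_force: [1.5, 0.6, 0.1]
finger_gap: 1.0
gripper_force: 0.0
```

{"api": "move_arm", "payload": {
  "motion": [
    {"travel":[0,0,0],"twist":[0,0,0],"fingers":1},
    {"travel":[0,0,0],"twist":[0,0,0],"fingers":0.5},
    {"travel":[0,0,0],"twist":[0,0,0],"fingers":0.5},
    {"travel":[0,0,0],"twist":[0,0,0],"fingers":0.5},
    {"travel":[0,0,0],"twist":[0,0,0],"fingers":0.5}
  ]
}}

```text
time_s: 8.22
tool_pos: [0.5304, -0.0612, 0.04]
eef_rot: [3.139, 0.0, 1.368]
ft_force: [-4.4, 0.8, 5.5]
finger_gap: 0.645
gripper_force: 63.2
```

{"api": "move_arm", "payload": {
  "motion": [
    {"travel":[0,0,0],"twist":[0,0,0],"fingers":0},
    {"travel":[0,0,0],"twist":[0,0,0],"fingers":0},
    {"travel":[0,0,0],"twist":[0,0,0],"fingers":0},
    {"travel":[0,0,0],"twist":[0,0,0],"fingers":0},
    {"travel":[0,0,0],"twist":[0,0,0],"fingers":0}
  ]
}}

```text
time_s: 8.63
tool_pos: [0.5304, -0.0612, 0.04]
eef_rot: [3.139, 0.0, 1.368]
ft_force: [-3.8, 0.6, 5.0]
finger_gap: 0.642
gripper_force: 63.3
```

```bash
python3 - <<'E'
from h import *
todo((.5245,-.0602,.032),78.5);print(manip.sense()["gripper_force"],manip.sense()["joint_efforts"])
E
```

```text
t 8.63 pos [ 0.5304 -0.0612  0.04  ] rpy [179.9   0.   78.4] travel [-0.0002 -0.006   0.008 ] twist -0.1 F [-3.79  0.6   5.04] gap 0.642
63.30649495124817 [-1.38867795e-01 -5.30897141e+01 -2.07780111e+01  2.70672992e-02
 -1.13490399e+00  1.90281129e-02]
```

{"api": "move_arm", "payload": {
  "motion": [
    {"travel":[0,0,-0.01],"twist":[0,0,0],"fingers":0},
    {"travel":[0,0,-0.02],"twist":[0,0,0],"fingers":0},
    {"travel":[0,0,-0.02],"twist":[0,0,0],"fingers":0},
    {"travel":[0,0,-0.01],"twist":[0,0,0],"fingers":0},
    {"travel":[0,0,0],"twist":[0,0,0],"fingers":0}
  ]
}}

```text
time_s: 9.05
tool_pos: [0.5311, -0.0613, 0.1006]
eef_rot: [3.136, -0.0, 1.367]
ft_force: [0.5, 0.4, -6.1]
finger_gap: 0.641
gripper_force: 65.7
```

{"api": "move_arm", "payload": {
  "motion": [
    {"travel":[0,0,0],"twist":[0,0,0],"fingers":0},
    {"travel":[0,0,0],"twist":[0,0,0],"fingers":0},
    {"travel":[0,0,0],"twist":[0,0,0],"fingers":0},
    {"travel":[0,0,0],"twist":[0,0,0],"fingers":0},
    {"travel":[0,0,0],"twist":[0,0,0],"fingers":0}
  ]
}}

```text
time_s: 9.47
tool_pos: [0.5292, -0.061, 0.0966]
eef_rot: [-3.14, 0.0, 1.366]
ft_force: [1.0, 0.2, -7.0]
finger_gap: 0.643
gripper_force: 65.7
```

{"api": "move_arm", "payload": {
  "motion": [
    {"travel":[0,0,0],"twist":[0,0,0],"fingers":0},
    {"travel":[0,0,0],"twist":[0,0,0],"fingers":0}
  ]
}}

```text
time_s: 9.63
tool_pos: [0.5295, -0.061, 0.097]
eef_rot: [-3.141, 0.0, 1.366]
ft_force: [-0.0, 0.5, -7.2]
finger_gap: 0.64
gripper_force: 65.7
```

{"api": "move_arm", "payload": {
  "motion": [
    {"travel":[0,0,0],"twist":[0,0,0],"fingers":0},
    {"travel":[0,0,0],"twist":[0,0,0],"fingers":0}
  ]
}}

```text
time_s: 9.8
tool_pos: [0.5295, -0.061, 0.0972]
eef_rot: [-3.141, 0.0, 1.366]
ft_force: [0.0, 0.3, -6.7]
finger_gap: 0.64
gripper_force: 65.7
```

```bash
python3 - <<'E'
from h import *
todo((.5245,-.0602,.032),78.5);print(manip.sense()["gripper_force"],manip.sense()["joint_efforts"])
E
```

```text
t 9.8 pos [ 0.5295 -0.061   0.0972] rpy [-180.     0.    78.3] travel [-0.0002 -0.0051  0.0652] twist -0.2 F [ 0.03  0.28 -6.67] gap 0.64
65.67253947257996 [-2.53277431e-03 -5.63621664e+01 -2.48306733e+01 -5.11913910e-03
  1.38589421e-03 -1.53624037e-04]
```

A weighs about 6.9 N, or 0.70 kg. No tin exceeds 0.8 kg and the heaviest leads by at least 0.2 kg, so a non-heaviest tin can be at most 0.6 kg (5.9 N). A must therefore be the heaviest. I lift it and take more readings to confirm.

{"api": "move_arm", "payload": {
  "motion": [
    {"travel":[0,0,-0.015],"twist":[0,0,0],"fingers":0},
    {"travel":[0,0,-0.03],"twist":[0,0,0],"fingers":0},
    {"travel":[0,0,-0.03],"twist":[0,0,0],"fingers":0},
    {"travel":[0,0,-0.03],"twist":[0,0,0],"fingers":0},
    {"travel":[0,0,-0.015],"twist":[0,0,0],"fingers":0}
  ]
}}

```text
time_s: 10.22
tool_pos: [0.5306, -0.0612, 0.2209]
eef_rot: [3.137, -0.0, 1.366]
ft_force: [1.3, -0.2, -6.2]
finger_gap: 0.641
gripper_force: 66.4
```

{"api": "move_arm", "payload": {
  "motion": [
    {"travel":[0,0,-0.01],"twist":[0,0,0],"fingers":0},
    {"travel":[0,0,0],"twist":[0,0,0],"fingers":0},
    {"travel":[0,0,0],"twist":[0,0,0],"fingers":0},
    {"travel":[0,0,0],"twist":[0,0,0],"fingers":0},
    {"travel":[0,0,0],"twist":[0,0,0],"fingers":0}
  ]
}}

```text
time_s: 10.63
tool_pos: [0.5289, -0.0609, 0.2258]
eef_rot: [-3.139, 0.0, 1.366]
ft_force: [-0.1, 0.4, -6.5]
finger_gap: 0.648
gripper_force: 66.4
```

{"api": "move_arm", "payload": {
  "motion": [
    {"travel":[0,0,0],"twist":[0,0,0],"fingers":0},
    {"travel":[0,0,0],"twist":[0,0,0],"fingers":0},
    {"travel":[0,0,0],"twist":[0,0,0],"fingers":0},
    {"travel":[0,0,0],"twist":[0,0,0],"fingers":0},
    {"travel":[0,0,0],"twist":[0,0,0],"fingers":0}
  ]
}}

```text
time_s: 11.05
tool_pos: [0.5296, -0.061, 0.2272]
eef_rot: [-3.141, 0.0, 1.366]
ft_force: [0.4, 0.6, -6.7]
finger_gap: 0.64
gripper_force: 66.4
```

```bash
python3 - <<'E'
from h import *
todo((.53,-.061,.2),78.5)
cv2.imwrite("pics/s4.png",cv2.resize(capture("scene")[110:300,200:460],None,fx=3,fy=3,interpolation=cv2.INTER_CUBIC))
f=[]
for i in range(8): capture("top"); f.append(manip.sense()["ft_force"][2])
print(np.round(f,2),np.mean(f),manip.sense()["joint_velocities"].round(4))
print("head exp px",proj("scene",(.585,.196,.193)),"tt",proj("scene",(.585,.194,.024)))
E
```

```text
t 11.05 pos [ 0.5296 -0.061   0.2272] rpy [-180.     0.    78.3] travel [0.0001 0.0004 0.0272] twist -0.2 F [ 0.4   0.57 -6.67] gap 0.64
[-6.6  -7.03 -7.06 -6.89 -7.89 -7.18 -6.37 -6.76] -6.9725123688659645 [-0.0014  0.001   0.0003  0.0007 -0.0002  0.001 ]
head exp px (np.float64(390.4), np.float64(195.9)) tt (np.float64(386.7), np.float64(236.7))
```

View pics/s4.png

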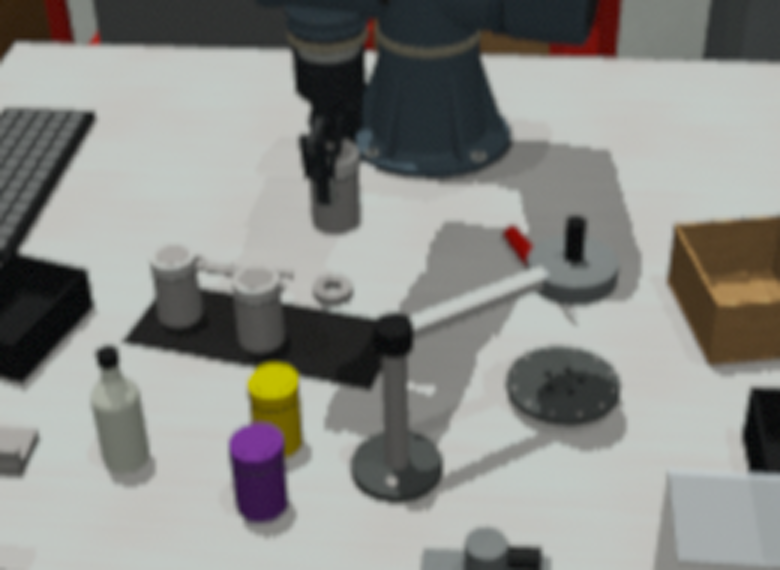

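The scene view shows the tin upright in the gripper at crop (335,190) and the other two standing on the mat at (177,285) and (258,307). The lamp head's top is at crop (573,257), i.e. pixel (391,195.7), against the expected (390.4,195.9) over the turntable. The mean weight is 6.97 N (0.71 kg), and the spread of the readings confirms it as the heaviest. I hand in.

```bash
python3 -c "
from bench import manip
print(manip.job_done())"
```

```text
the job is handed in; nothing more can be done
None
```

The job is handed in: the lamp head is over the turntable, and the arm is holding tin A (about 0.71 kg) upright and still, about 18 cm above the mat; A was the only tin I weighed, and it must be the heaviest because the stated limits put any lighter tin at 0.6 kg or less.

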